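# Gauge the depth of a tube well with a dip rod

### The job

Take the dip rod out of its wooden stand, push it gently down the well of the gauging block until it comes to rest on the rubber cushion at the bottom, and leave it standing there. Then slide the red pointer up until its tip is level with the orange ring on the rod, so that the depth of the well is marked. Leave the amber bottle, the white cover-slip box and the timer where they stand.

Things in the scene. Friction and masses are not known exactly. Their poses are not given: they have to be found in the camera images.
- rod_head (a point): centre of the blue plastic head of the dip rod (loose, 80 g). The head is a cylinder 22 mm across and 40 mm high, axis along z. Below it comes a round steel rod 12 mm across, 110 mm long, its lowest 8 mm tapering to 7 mm across at the tip. z points from the tip to the head. At the start the rod stands upright in the stand
- rod_ring (a point): middle of the orange ring painted round the dip rod, 4 mm wide; it lies on the rod's axis 35 mm below rod_head and 95 mm above rod_tip
- rod_tip (a point): lower end of the dip rod, 130 mm below rod_head
- stand: fixed wooden block 60x60x40 mm with an upright hole, 14 mm across and 30 mm deep, in which the dip rod stands; origin at the centre of its underside
- block: the fixed gauging block; origin under the well, at worktop height; z up; the grey column of the pointer stands 90 mm from the well on the -y side. Aluminium block 56x56 mm round the well, top 85 mm up, with a blue funnel on it. The well's blind bottom is a hidden springy rubber cushion (3.5 N per mm, yields 7 mm at most), at a depth that differs from case to case: 45 to 75 mm below the mouth
- well_mouth (a point): centre of the mouth of the well, at the top of the blue funnel, 95 mm above the worktop. The funnel narrows from 25 mm across to the bore, 14.5 mm across, 10 mm below. The cushion at the bottom has to be felt, as a steady rise of force above the drag of the balls; press it with no more than 18 N beside that drag
- well_balls (a point): point on the well's axis, 23 mm below the mouth, where four sprung balls grip the rod. The tip spreads them 18 to 32 mm below the mouth, which takes up to about 15 N; from there on the rod must be pushed against a steady drag of about 4 to 9 N, felt while it moves and fading when it stops (the push of the cushion does not fade). The rod stays where it is left
- pointer (a joint): height of the red pointer in its guide, in m: 0 lowest, 0.060 highest, growing upward; it starts near the bottom, slides with about 3 N of friction (80 g) and stays where it is left. Its stem rises out of the grey column of the gauging block
- pointer_knob (a point): centre of the black round knob on top of the pointer's stem, 24 mm across (20 mm at its ends) and 34 mm high, axis vertical; moves with the pointer and is 60 mm above pointer_tip. The way to move the pointer: pinch the knob from above and lift or lower it
- pointer_tip (a point): the free end of the red pointer's arm, 100 mm above the worktop when joint pointer is 0, 18 mm beside the well's axis; it stays on that side of the well at every height
- oil_bottle: bystander: small amber bottle with black cap, 25 mm across, 57 mm high, origin at the centre of its underside
- coverslip_box: bystander: small white and green box, 35x57x21 mm, origin at the centre of its underside
- bench_timer: bystander: white countdown timer, 48x58x16 mm, origin at the centre of its underside
There are look-alikes about, which are no part of the job. There is more than one size of the part that bears rod_head; the job needs the smallest.

How it is judged:
On the way:
1. the rod has been pressed down on the cushion with at least 1.5 N (contact force between cushion_c0 and anything else above 1.5 N), for 0.1 s.
At the end, for the whole second after the job is handed in: the rod stands in the well with its tip on the cushion (no more than 2.5 mm above it), and the pointer's tip is level with the middle of the orange ring to within 4 mm (distance between rod_tip and cushion_c0 below 0.0055 m and z of rod_ring in the frame of pointer_tip between -0.004 and 0.004 m and horizontal distance between rod_ring and well_mouth below 0.006 m); the robot touches nothing.
It fails at once if the cushion is pressed with more than 18 N (contact force between cushion_c0 and anything else above 18 N).
It fails at once if a bystander (bottle, box, timer) is moved by more than 20 mm (distance of any of oil_bottle, coverslip_box, bench_timer from where it was at the start of the episode above 0.02 m).
It also fails if it takes over 67 s, if anything falls off the work surface, if the arm or the gripper's body presses on something with over 40 N, if the wrist force passes 120 N, or if a joint passes its speed limit or range.

### The arm

A 6-joint arm with a two-finger parallel gripper is mounted at the origin on a cart in front of the work surface, level with it; the furniture and walls round the work are solid. World frame = base frame: x ahead of the robot, y to its left, z up, the work surface at z = 0. Lengths are in m, angles in rad, forces in N, time in s.
With the tool pointing down it reaches from about 0.275 to 0.75 m from the base axis. Payload 10.2 kg.
Tool frame: the origin (TCP) lies midway between the tips of the shut fingers; the grasp point (between the pads) lies 19 mm behind it; z points along the fingers, y is the line along which they close (so a half turn about z gives the same grasp; the last joint's range is limited). The gripper opens to 85 mm and grips with 20 to 120 N. Pads are 22 mm wide; open, the fingers measure 114 mm over their backs; the gripper's body (76 mm by 85 mm) begins 54 mm behind the grasp point. The pads swing forward as they close: fully open they stand 13 mm farther back than shut.
Start: joints at [0.971, 0.313, 1.498, -0, 1.331, -0.223], TCP at [0.193, 0.488, 0.231] pointing down, gripper open.
Joint ranges: [-2.94, 2.94], [-0.97, 2.17], [0.19, 2.56], [-1.23, 4.37], [0.02, 3.11], [-2.88, 2.88]. Speed limits (rad/s): [2.39, 2.39, 3.01, 3.14, 3.14, 3.14].

### API

Orientations are given as a unit quaternion [x, y, z, w].
In Python, from station import ctrl gives the robot as it stands. The module is installed in compiled form; this text tells all that it offers.
- The arm moves only by the tool drive_tool, never from a script. Its argument "series" is a list that holds one entry, the list of rows, each a list of 5 numbers: the shift along the tool's x, y, z normalised to -1 to 1, where 1 is 0.2 m, then the turn about the tool's z normalised to -1 to 1, where 1 is pi/4 rad, then the opening, from 0 (shut) to 1 (fully open). In form: [[[tx, ty, tz, roll, claw], ...]]. A call has 1 to 10 rows; each row shifts and turns the commanded pose from where the row before left it, along the tool's axes as they then stand; what a row does not reach is not made up. A row lasts 1/10 s, in which the tool goes at most 50 mm and 8.59 degrees, less where a joint would pass 70% of its speed; a pose out of reach is approached as far as the arm can. A call with a number of a shift or a turn outside -1 to 1 is refused whole. A call with a gripper value outside its range is refused whole. The fingers move at their own pace and stop on an object; "force" is the grip in N (left out, the last holds). Time passes only in rows, so rows that do not move let the fingers close. It gives the time, the measured TCP pose, the force, the opening and the grip force at its end, in the units of the state.
- ctrl.get_obs(): the state, without advancing time (a new reading comes with each control period).
- ctrl.camera(name): name is "side" or "top" or "wrist"; returns a dict with "img" (384x512x3 uint8, blue, green, red), "camera_matrix" (3x3 intrinsics, pixels), "k1" (the pictures are not rectified: a ray, as slopes to the right and down, at radius r is drawn at 1 + k1 r^2 times it, then the intrinsics apply), "world_from_camera" (4x4, takes a point from camera to world coordinates); the wrist camera has in their place "tool_from_camera" (4x4, takes a point from camera to tool coordinates, whose origin is the TCP and whose axes are the flange's). Camera axes: x right, y down, z forward; pixel columns grow to the right and rows downward; lengths in m; the calibration is good to about 2 mm. A picture is of the moment at which its call begins: read the wrist's pose just before it. There is no depth.
- ctrl.hand_in(): hands the job in; it is judged then, once.
The state is a dict: "time": time; "joints": joint angles; "dq": joint speeds; "tau": joint torques, N m; "position": TCP position; "ee_rot": TCP orientation; "ft_force": force on the tool from outside, world axes, zero at the start; "moment": the same for the moment, N m; "width": opening from 0.0 (shut) to 1.0 (fully open); "grip_force": force on a finger pad.
Only numpy, scipy, OpenCV 4.12 (cv2) and the standard library are available. Lean on these libraries where they do the work, as an engineer would, in place of code of your own. Each camera call takes 0.05 s, during which the arm holds its last target. There are 200 camera calls.

## Working session

There is one attempt and no reset: what is moved stays moved. The work goes in short steps, Python scripts to look and compute and a tool call to move; the robot and the scene stay as the last step left them, time stands still between calls to the robot, and variables do not carry over. Pictures are saved under pics/ and viewed, at most 10 in all, crops included, and the job is handed in when it is done.

Besides the shell and the picture viewer there is one more tool, called after "Call:" as a command line: name --argument value ..., lists and objects as JSON in quotes. drive_tool: Moves the arm, as the interface text tells. Scaled input: -1 to 1 covers 0.2 m each way for a shift and pi/4 rad each way for a turn. Its arguments: {"type":"object","properties":{"series":{"type":"array","items":{"type":"array","items":{"type":"array","items":{"type":"number"}}}},"force":{"type":"number"}},"required":["series"]}

```bash
mkdir -p pics; cat > h.py <<'E'
import numpy as np, cv2, pickle
from station import ctrl
from scipy.spatial.transform import Rotation as R
def snap(n, save=None):
    o=ctrl.get_obs(); c=ctrl.camera(n)
    if 'world_from_camera' in c: T=np.array(c['world_from_camera'])
    else:
        W=np.eye(4); W[:3,:3]=R.from_quat(o['ee_rot']).as_matrix(); W[:3,3]=o['position']
        T=W@np.array(c['tool_from_camera'])
    d=dict(img=c['img'],K=np.array(c['camera_matrix']),k1=c['k1'],T=T)
    if save: cv2.imwrite('pics/%s.png'%save,c['img']); pickle.dump(d,open('pics/%s.pkl'%save,'wb'))
    return d
def load(s): return pickle.load(open('pics/%s.pkl'%s,'rb'))
def ray(d,u,v):
    K=d['K']; x=cv2.undistortPoints(np.array([[[u,v]]],float),K,np.array([d['k1'],0,0,0,0.]))[0,0]
    r=d['T'][:3,:3]@np.array([x[0],x[1],1]); return d['T'][:3,3],r/np.linalg.norm(r)
def onz(d,u,v,z):
    o,r=ray(d,u,v); return o+r*(z-o[2])/r[2]
def cross(*rs):
    A=np.zeros((3,3));b=np.zeros(3)
    for o,r in rs:
        P=np.eye(3)-np.outer(r,r);A+=P;b+=P@o
    p=np.linalg.solve(A,b); return p,[np.linalg.norm((np.eye(3)-np.outer(r,r))@(p-o)) for o,r in rs]
def proj(d,p):
    q=np.linalg.inv(d['T'])@np.append(p,1); x=q[:2]/q[2]; x=x*(1+d['k1']*(x@x)); return (d['K']@np.append(x,1))[:2]
E
python3 - <<'E'
from h import *
a=snap('side','s0');b=snap('top','t0');c=snap('wrist','w0')
o=ctrl.get_obs();print(o['time'],o['position'],o['ee_rot'],o['ft_force'],o['width'])
for d in(a,b,c):print(d['T'].round(3).tolist(),d['K'][0,0],d['k1'])
E
```

```text
0.15 [0.19308925 0.48802181 0.23090053] [ 1.87273507e-01  9.82307703e-01 -4.18165626e-04 -1.87555243e-04] [-1.18341673 -0.59926044  0.14312928] 0.9993715071604293
[[-0.99, -0.069, 0.126, 0.416], [-0.142, 0.563, -0.814, 0.823], [-0.015, -0.823, -0.567, 0.614], [0.0, 0.0, 0.0, 1.0]] 346.5354819387373 0.014594770663246437
[[-0.002, -0.996, 0.089, 0.445], [-1.0, 0.003, 0.009, 0.138], [-0.009, -0.089, -0.996, 1.09], [0.0, 0.0, 0.0, 1.0]] 347.1423328603789 0.004000050808362482
[[0.368, 0.881, 0.297, 0.118], [0.93, -0.348, -0.118, 0.518], [-0.001, 0.319, -0.948, 0.374], [0.0, 0.0, 0.0, 1.0]] 297.4523770319541 -0.005753531455915305
```

View pics/s0.png

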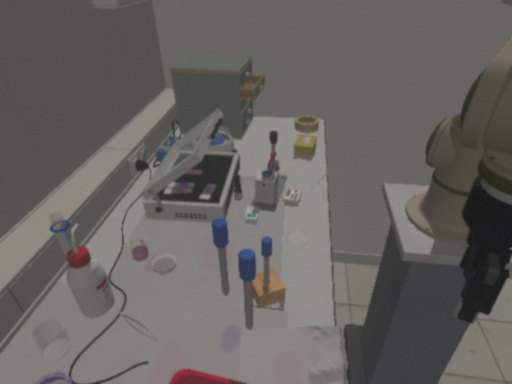

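View pics/t0.png

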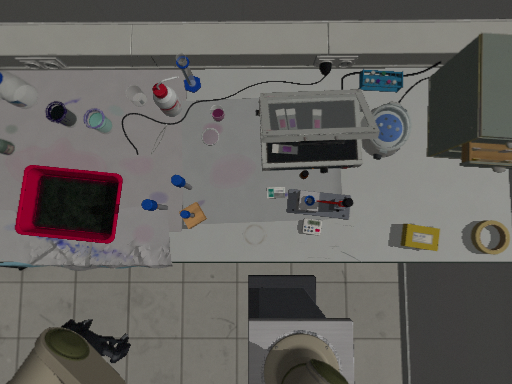

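Side view: three blue-headed rods could be the target, at (220,233), (247,265) and (267,246). In the top view they are at (179,181), (149,205) and (186,214). The smallest, standing in the wooden block, is side (267,246) / top (186,214). I'll check that in one close crop, with the gauging block alongside.

```bash
python3 - <<'E'
from h import *
a=load('s0');b=load('t0')
def crop(d,x,y,w,h,W,H):return cv2.resize(d['img'][y:y+h,x:x+w],(W,H),interpolation=cv2.INTER_CUBIC)
im=np.vstack([np.hstack([crop(a,200,210,100,100,400,300)[:, :],crop(a,230,120,100,75*1+25,400,300)]),
 np.hstack([crop(b,130,165,100,75,400,300),crop(b,260,165,100,75,400,300)])])
cv2.imwrite('pics/c0.png',im)
for n,d in(('side',a),('top',b)):
    hsv=cv2.cvtColor(d['img'],cv2.COLOR_BGR2HSV)
    for nm,lo,hi in(('blue',(100,130,40),(125,255,255)),('red',(0,150,80),(6,255,255)),('orange',(8,110,120),(18,255,255))):
        k,l,s,c=cv2.connectedComponentsWithStats(cv2.inRange(hsv,lo,hi))
        print(n,nm,[(s[i].tolist(),c[i].round(1).tolist()) for i in range(1,k) if s[i,4]>12 and s[i,0]>120 and s[i,0]<360])
E
```

```text
side blue [([213, 219, 13, 8, 83], [218.9, 222.6]), ([263, 238, 8, 5, 29], [266.4, 239.7]), ([240, 250, 14, 10, 105], [246.4, 254.2])]
side red []
side orange [([270, 272, 13, 18, 107], [274.7, 282.3]), ([252, 276, 10, 17, 61], [258.0, 283.7])]
top blue [([176, 57, 13, 12, 49], [183.1, 64.0]), ([184, 76, 17, 17, 141], [192.9, 84.8]), ([171, 175, 14, 12, 130], [177.8, 180.6]), ([305, 196, 10, 10, 52], [309.7, 200.1]), ([142, 199, 15, 12, 146], [149.0, 204.6]), ([180, 211, 10, 7, 59], [184.9, 214.1])]
top red [([322, 201, 16, 3, 20], [329.6, 202.0])]
top orange [([183, 202, 22, 27, 284], [193.7, 215.1])]
```

View pics/c0.png

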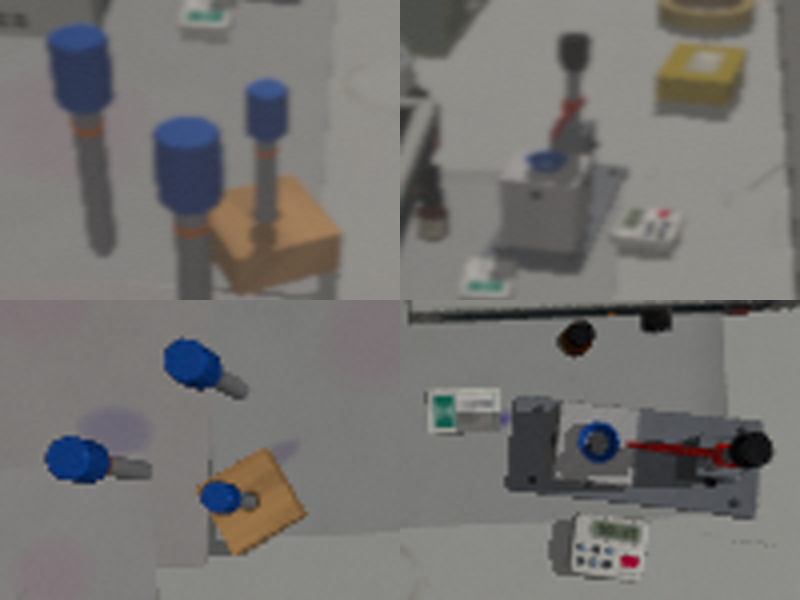

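The crop confirms the choice: the small rod stands in the wooden block, with its head top at side (266.6,239.5) and top (184,214). The well mouth is at side (266.8,173.3) and top (310,200.5). The knob is at side (273.7,137.7) and top (347.5,202.5).

```bash
python3 - <<'E'
from h import *
a=load('s0');b=load('t0')
for n,s,t,z in(('headtop',(266.6,239.5),(184,214),.16),('mouth',(266.8,173.3),(310,200.5),.095),('knob',(273.7,137.7),(347,202.5),.175)):
    print(n,cross(ray(a,*s),ray(b,*t)),onz(b,*t,z),onz(a,*s,z))
print('knobtop',onz(b,347.5,202.3,.18))
# stand orientation & base plate direction from top
hsv=cv2.cvtColor(b['img'],cv2.COLOR_BGR2HSV);m=cv2.inRange(hsv,(8,110,80),(18,255,255));m[:,:170]=0;m[:,215:]=0;m[:195]=0;m[235:]=0
r=cv2.minAreaRect(cv2.findNonZero(m));print(r,[onz(b,*p,.04)[:2].round(3) for p in cv2.boxPoints(r)])
for p in((391,400),(632,512)):pass
# other rods
for u,v,z in((177,179,.2),(146.5,205,.2),(403,0,0)):print(onz(b,u,v,z))
x0=proj(b,[0.193,.488,.23]);print(x0)
E
```

```text
headtop (array([0.46868188, 0.32807988, 0.15761026]), [np.float64(0.00011685953219951794), np.float64(0.00011685953219947815)]) [0.46850505 0.32758274 0.16      ] [0.46852088 0.33067689 0.16      ]
mouth (array([ 0.50776494, -0.0209563 ,  0.09118704]), [np.float64(0.000531122659218087), np.float64(0.0005311226592180314)]) [ 0.50805411 -0.02031435  0.095     ] [ 0.5065637  -0.01479401  0.095     ]
knob (array([ 0.49763181, -0.1081647 ,  0.16199313]), [np.float64(0.0006111103017275837), np.float64(0.0006111103017275916)]) [ 0.49749696 -0.10468326  0.175     ] [ 0.49467794 -0.0813429   0.175     ]
knobtop [ 0.49773144 -0.10467647  0.18      ]
((192.4384765625, 214.89231872558594), (20.093624114990234, 20.71379852294922), 60.2551155090332) [array([0.48 , 0.369]), array([0.511, 0.315]), array([0.458, 0.284]), array([0.427, 0.338])]
[0.55791866 0.33897656 0.2       ]
[0.49079833 0.41634862 0.2       ]
[ 1.17523631 -0.35213114  0.        ]
[109.72657758 328.03996133]
```

Call:
drive_tool --series '[[[0,0,-0.05,-0.185,1],[0,0,-0.05,-0.185,1],[0,0,-0.05,-0.185,1],[0,0,-0.05,-0.185,1],[0,0,-0.05,-0.185,1],[0,0,0,-0.185,1],[0,0,0,-0.185,1],[0,0,0,-0.185,1]]]'

```text
time: 0.95
position: [0.1931, 0.4881, 0.2811]
ee_rot: [-0.386, 0.923, -0.0, -0.0]
ft_force: [-0.7, -0.7, 0.2]
width: 0.999
grip_force: 0.0
```

Call:
drive_tool --series '[[[-0.034,-0.128,0,0,1],[-0.034,-0.128,0,0,1],[-0.034,-0.128,0,0,1],[-0.034,-0.128,0,0,1],[-0.034,-0.128,0,0,1],[-0.034,-0.128,0,0,1],[-0.034,-0.128,0,0,1],[-0.034,-0.128,0,0,1],[-0.034,-0.128,0,0,1],[-0.034,-0.128,0,0,1]]]'

```text
time: 1.95
position: [0.4231, 0.3546, 0.281]
ee_rot: [-0.383, 0.924, -0.0, -0.0]
ft_force: [0.6, 0.0, -0.7]
width: 0.999
grip_force: 0.0
```

Call:
drive_tool --series '[[[-0.034,-0.128,0,0,0.7],[-0.034,-0.128,0,0,0.7],[0,0,0,0,0.7],[0,0,0,0,0.7]]]'

```text
time: 2.35
position: [0.468, 0.3286, 0.2809]
ee_rot: [-0.382, 0.924, 0.0, -0.0]
ft_force: [-0.3, 0.8, -0.5]
width: 0.699
grip_force: 0.0
```

```bash
python3 - <<'E'
from h import *
c=snap('wrist','w1');o=ctrl.get_obs();print(o['time'],o['position'],R.from_quat(o['ee_rot']).as_matrix().round(3).tolist(),o['ft_force'],o['width'])
hsv=cv2.cvtColor(c['img'],cv2.COLOR_BGR2HSV)
k,l,s,cc=cv2.connectedComponentsWithStats(cv2.inRange(hsv,(100,130,40),(125,255,255)))
print([(s[i].tolist(),cc[i].round(1).tolist(),onz(c,*cc[i],.16).round(4)) for i in range(1,k) if s[i,4]>40])
print(proj(c,[.4685,.328,.16]))
E
```

```text
2.4 [0.46763497 0.32896416 0.28109773] [[-0.707, -0.707, -0.001], [-0.707, 0.707, -0.0], [0.0, 0.0, -1.0]] [ 0.03483761 -0.14218886  0.31631005] 0.6970064110635786
[([249, 166, 21, 29, 496], [258.8, 180.7], array([0.4677, 0.3255, 0.16  ])), ([199, 237, 22, 54, 769], [209.3, 261.5], array([0.564 , 0.3503, 0.16  ])), ([290, 244, 33, 54, 1300], [304.9, 270.9], array([0.5027, 0.4274, 0.16  ]))]
[260.14568451 183.18007069]
```

View pics/w1.png

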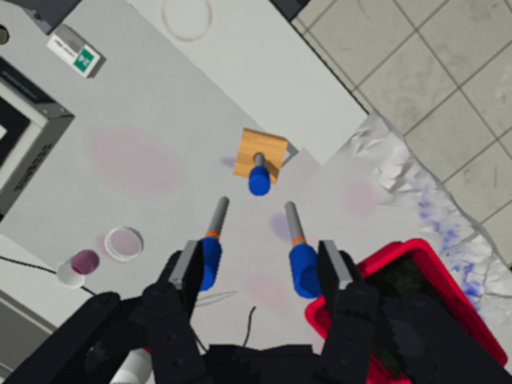

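The wrist view shows the small rod in the stand, with its head at (259,181), under the gripper. The two larger rods, at (209,262) and (305,271), are clear of the fingers' path. Next I descend and grip.

Call:
drive_tool --series '[[[0,0,0.095,0,0.7],[0,0,0.095,0,0.7],[0,0,0.095,0,0.7],[0,0,0.095,0,0.7],[0,0,0.095,0,0.7],[0,0,0.095,0,0.7],[0,0,0.095,0,0.7],[0,0,0.095,0,0.7],[0,0,0,0,0.7]]]'

```text
time: 3.3
position: [0.4663, 0.3289, 0.1273]
ee_rot: [-0.383, 0.924, 0.0, -0.002]
ft_force: [0.1, -0.1, -0.5]
width: 0.7
grip_force: 0.0
```

Call:
drive_tool --series '[[[0,0,0,0,0],[0,0,0,0,0],[0,0,0,0,0],[0,0,0,0,0],[0,0,0,0,0],[0,0,0,0,0],[0,0,0,0,0],[0,0,0,0,0]]]' --force 60

```text
time: 4.1
position: [0.4688, 0.329, 0.1306]
ee_rot: [-0.383, 0.924, 0.0, 0.001]
ft_force: [-0.1, -0.1, 6.5]
width: 0.236
grip_force: 58.8
```

Call:
drive_tool --series '[[[0,0,-0.03,0,0],[0,0,-0.06,0,0],[0,0,-0.08,0,0],[0,0,-0.08,0,0],[0,0,-0.1,0,0],[0,0,-0.1,0,0],[0,0,-0.1,0,0],[0,0,-0.1,0,0],[0,0,0,0,0],[0,0,0,0,0]]]'

```text
time: 5.1
position: [0.4679, 0.3286, 0.259]
ee_rot: [-0.383, 0.924, 0.0, -0.0]
ft_force: [-0.5, -0.5, -1.6]
width: 0.235
grip_force: 58.7
```

```bash
python3 - <<'E'
from h import *
a=snap('side','s1');o=ctrl.get_obs();print(o['time'],o['position'],o['ft_force'],o['width'])
p=proj(a,o['position']);print(p)
x,y=p.astype(int)
cv2.imwrite('pics/c1.png',cv2.resize(a['img'][y-60:y+90,x-80:x+80],(640,600),interpolation=cv2.INTER_CUBIC))
print(x-80,y-60)
E
```

```text
5.15 [0.46774941 0.32853704 0.25837838] [-0.21457623  0.2203687  -1.59920818] 0.23409052007430856
[267.51772211 197.14751858]
187 137
```

View pics/c1.png

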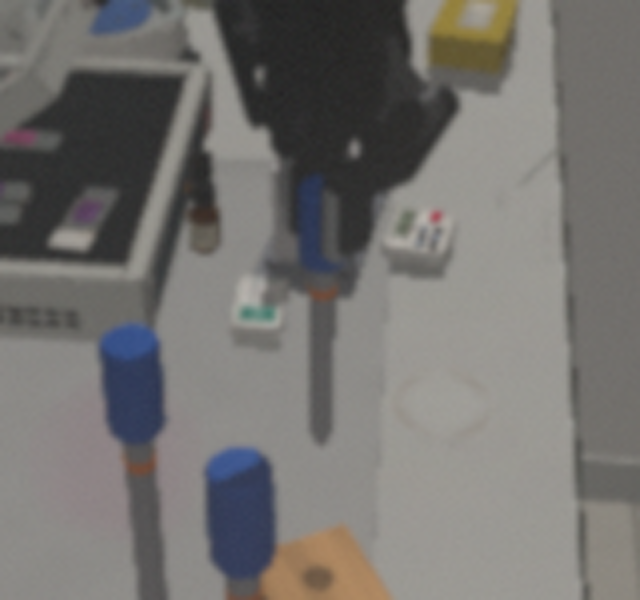

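The rod hangs upright in the grip, with its tip at about side (267.2,247.7) and its lower end free. Moving over the well.

Call:
drive_tool --series '[[[0.034,-0.043,0,0,0],[0.068,-0.086,0,0,0],[0.068,-0.086,0,0,0],[0.068,-0.086,0,0,0],[0.068,-0.086,0,0,0],[0.068,-0.086,0,0,0],[0.068,-0.086,0,0,0],[0.068,-0.086,0,0,0],[0.068,-0.086,0,0,0],[0.068,-0.086,0,0,0]]]'

```text
time: 6.15
position: [0.4919, 0.1202, 0.2585]
ee_rot: [-0.383, 0.924, 0.0, -0.001]
ft_force: [-0.4, -0.2, -1.1]
width: 0.241
grip_force: 58.7
```

Call:
drive_tool --series '[[[0.068,-0.086,0,0,0],[0.068,-0.086,0,0,0],[0.068,-0.086,0,0,0],[0.068,-0.086,0,0,0],[0.068,-0.086,0,0,0],[0.068,-0.086,0,0,0],[0.038,-0.043,0,0,0],[0,0,0,0,0],[0,0,0,0,0],[0,0,0,0,0]]]'

```text
time: 7.15
position: [0.5082, -0.0195, 0.2592]
ee_rot: [-0.383, 0.924, 0.0, -0.0]
ft_force: [0.4, 0.1, -0.2]
width: 0.239
grip_force: 58.8
```

```bash
python3 - <<'E'
from h import *
d=load('s1');o,r=ray(d,267.2,247.7);print('tip@s1',o+r*(.3285-o[1])/r[1])
a=snap('side','s2');b=snap('top','t2');c=snap('wrist','w2');o=ctrl.get_obs();print(o['time'],o['position'],o['ft_force'])
P=np.array(o['position']);tip=P+[0,0,-.12];m=np.array([.508,-.0205,.095])
print('tip,mouth px',[(proj(d,tip).round(1),proj(d,m).round(1)) for d in(a,c)])
x,y=proj(a,m).astype(int);u,v=proj(c,m).astype(int);print(x-37,y-50,u,v)
f=lambda im:cv2.resize(im,(400,600),interpolation=cv2.INTER_CUBIC)
u0=max(0,min(u-60,392));v0=max(0,min(v-90,204));print(u0,v0)
cv2.imwrite('pics/c2.png',np.hstack([f(a['img'][y-60:y+30,x-30:x+30]),f(c['img'][v0:v0+180,u0:u0+120])]))
E
```

```text
tip@s1 [0.46743862 0.3285     0.13655976]
7.3 [ 0.50830819 -0.01968037  0.2593078 ] [-0.06586899 -0.33429632 -0.53033425]
tip,mouth px [(array([266.5, 158.8]), array([266.5, 172.2])), (array([261. , 183.4]), array([260.5, 170.4]))]
229 122 260 170
200 80
```

View pics/c2.png

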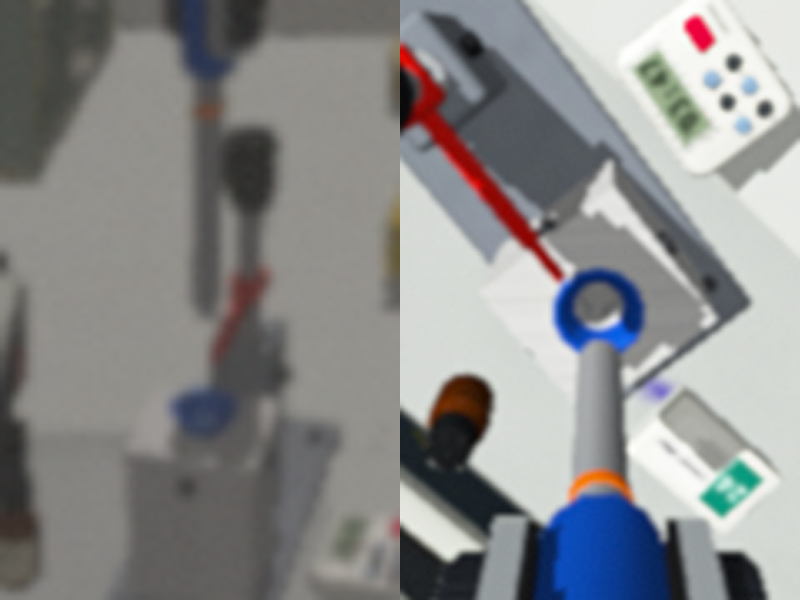

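Side crop: the rim is centred at (266.75,173.5) and the tip is at (266.4,159). Wrist crop: the rim is centred at (259.4,173.3) and the tip at about (259.4,185). I'll work out the remaining offset.

```bash
python3 - <<'E'
from h import *
a=load('s2');c=load('w2')
print(cross(ray(a,266.75,173.5),ray(c,259.4,173.3)),onz(c,259.4,173.3,.095))
print(cross(ray(a,266.4,159),ray(c,259.4,184.5)),onz(c,259.4,184.5,.139))
c=load('w2')['img'];hsv=cv2.cvtColor(c,cv2.COLOR_BGR2HSV);m=cv2.inRange(hsv,(95,130,60),(125,255,255));m[190:]=0;m[:,:235]=0;m[:,285:]=0;m[:155]=0
p=cv2.findNonZero(m);h=cv2.convexHull(p);print(cv2.boundingRect(p),cv2.fitEllipse(h))
E
```

```text
(array([ 0.5093341 , -0.01860171,  0.09240464]), [np.float64(0.002261969924663784), np.float64(0.002261969924663755)]) [ 0.51113227 -0.01904173  0.095     ]
(array([ 0.50935079, -0.01984943,  0.13874999]), [np.float64(0.0008243123535506527), np.float64(0.0008243123535507129)]) [ 0.51013945 -0.01987693  0.139     ]
(247, 161, 26, 24) ((259.3073425292969, 173.56980895996094), (25.59076499938965, 26.595294952392578), 117.00473022460938)
```

Call:
drive_tool --series '[[[-0.005,0,0.05,0,0],[0,0,0.05,0,0],[0,0,0.05,0,0],[0,0,0.05,0,0],[0,0,0.02,0,0],[0,0,0.02,0,0],[0,0,0.02,0,0],[0,0,0,0,0]]]'

```text
time: 8.1
position: [0.509, -0.0196, 0.2069]
ee_rot: [-0.383, 0.924, 0.0, -0.0]
ft_force: [-0.4, -0.1, -1.2]
width: 0.235
grip_force: 58.8
```

Call:
drive_tool --series '[[[0,0,0.01,0,0],[0,0,0.01,0,0],[0,0,0.01,0,0],[0,0,0.01,0,0],[0,0,0,0,0]]]'

```text
time: 8.6
position: [0.509, -0.0196, 0.199]
ee_rot: [-0.383, 0.924, 0.0, -0.0]
ft_force: [-0.2, -1.3, -0.7]
width: 0.234
grip_force: 58.8
```

Call:
drive_tool --series '[[[0,0,0.01,0,0],[0,0,0.01,0,0],[0,0,0.01,0,0],[0,0,0.01,0,0],[0,0,0.01,0,0]]]'

```text
time: 9.1
position: [0.5091, -0.0196, 0.1892]
ee_rot: [-0.383, 0.924, 0.0, 0.0]
ft_force: [0.3, -0.5, 3.3]
width: 0.236
grip_force: 59.1
```

Call:
drive_tool --series '[[[0,0,0.01,0,0],[0,0,0.01,0,0],[0,0,0.01,0,0]]]'

```text
time: 9.4
position: [0.5095, -0.0197, 0.1837]
ee_rot: [-0.383, 0.924, -0.001, 0.001]
ft_force: [-0.0, -0.2, 4.0]
width: 0.237
grip_force: 59.4
```

Call:
drive_tool --series '[[[0,0,0.01,0,0],[0,0,0.01,0,0],[0,0,0.01,0,0]]]'

```text
time: 9.7
position: [0.5092, -0.0196, 0.1772]
ee_rot: [-0.383, 0.924, -0.0, 0.0]
ft_force: [0.9, 0.5, 4.1]
width: 0.237
grip_force: 59.4
```

Call:
drive_tool --series '[[[0,0,0.005,0,0],[0,0,0.005,0,0],[0,0,0.005,0,0]]]'

```text
time: 10.0
position: [0.5091, -0.0196, 0.1742]
ee_rot: [-0.383, 0.924, 0.0, -0.0]
ft_force: [-0.3, 0.5, 3.5]
width: 0.235
grip_force: 59.3
```

Call:
drive_tool --series '[[[0,0,0.005,0,0],[0,0,0.005,0,0],[0,0,0.005,0,0]]]'

```text
time: 10.3
position: [0.5091, -0.0196, 0.1712]
ee_rot: [-0.383, 0.924, 0.0, -0.0]
ft_force: [-0.5, -0.7, 3.8]
width: 0.235
grip_force: 59.3
```

Call:
drive_tool --series '[[[0,0,0.005,0,0],[0,0,0.005,0,0]]]'

```text
time: 10.5
position: [0.5091, -0.0196, 0.1692]
ee_rot: [-0.383, 0.924, -0.0, 0.0]
ft_force: [-0.2, 0.2, 4.6]
width: 0.238
grip_force: 59.3
```

Drag is steady at about 4 N and the tip is about 46 mm down. I'll step on 3 mm per call and read the force each time.

Call:
drive_tool --series '[[[0,0,0.005,0,0],[0,0,0.005,0,0],[0,0,0.005,0,0]]]'

```text
time: 10.8
position: [0.5091, -0.0196, 0.1662]
ee_rot: [-0.383, 0.924, 0.0, 0.0]
ft_force: [-0.0, -0.2, 5.3]
width: 0.238
grip_force: 59.3
```

Call:
drive_tool --series '[[[0,0,0.005,0,0],[0,0,0.005,0,0]]]'

```text
time: 11.0
position: [0.5091, -0.0196, 0.1642]
ee_rot: [-0.383, 0.924, -0.0, 0.0]
ft_force: [-0.2, 0.6, 4.0]
width: 0.235
grip_force: 59.3
```

Call:
drive_tool --series '[[[0,0,0.005,0,0],[0,0,0.005,0,0],[0,0,0.005,0,0]]]'

```text
time: 11.3
position: [0.5091, -0.0196, 0.1612]
ee_rot: [-0.383, 0.924, -0.0, 0.0]
ft_force: [0.1, 0.3, 4.2]
width: 0.236
grip_force: 59.3
```

Call:
drive_tool --series '[[[0,0,0.005,0,0],[0,0,0.005,0,0],[0,0,0.005,0,0]]]'

```text
time: 11.6
position: [0.5091, -0.0196, 0.1582]
ee_rot: [-0.383, 0.924, -0.0, -0.0]
ft_force: [-0.4, 0.7, 2.7]
width: 0.235
grip_force: 59.3
```

Call:
drive_tool --series '[[[0,0,0.005,0,0],[0,0,0.005,0,0],[0,0,0.005,0,0]]]'

```text
time: 11.9
position: [0.5091, -0.0196, 0.1552]
ee_rot: [-0.383, 0.924, -0.0, -0.0]
ft_force: [0.3, 0.3, 5.1]
width: 0.24
grip_force: 59.3
```

Call:
drive_tool --series '[[[0,0,0.005,0,0],[0,0,0.005,0,0]]]'

```text
time: 12.1
position: [0.5091, -0.0196, 0.1532]
ee_rot: [-0.383, 0.924, -0.0, 0.0]
ft_force: [0.5, 0.2, 6.1]
width: 0.235
grip_force: 59.4
```

Call:
drive_tool --series '[[[0,0,0.005,0,0]]]'

```text
time: 12.2
position: [0.5091, -0.0196, 0.1522]
ee_rot: [-0.383, 0.924, -0.0, 0.0]
ft_force: [0.6, -0.3, 3.6]
width: 0.239
grip_force: 59.3
```

Call:
drive_tool --series '[[[0,0,0.005,0,0],[0,0,0.005,0,0]]]'

```text
time: 12.4
position: [0.5091, -0.0196, 0.1503]
ee_rot: [-0.383, 0.924, -0.0, 0.0]
ft_force: [0.2, 0.5, 2.9]
width: 0.236
grip_force: 59.3
```

Call:
drive_tool --series '[[[0,0,0.005,0,0],[0,0,0.005,0,0]]]'

```text
time: 12.6
position: [0.5091, -0.0196, 0.1482]
ee_rot: [-0.383, 0.924, -0.0, -0.0]
ft_force: [0.2, 0.7, 3.0]
width: 0.234
grip_force: 59.3
```

Call:
drive_tool --series '[[[0,0,0.005,0,0],[0,0,0.005,0,0],[0,0,0.005,0,0]]]'

```text
time: 12.9
position: [0.5091, -0.0196, 0.1452]
ee_rot: [-0.383, 0.924, 0.0, -0.0]
ft_force: [0.2, -0.2, 3.3]
width: 0.237
grip_force: 59.3
```

Call:
drive_tool --series '[[[0,0,0.005,0,0],[0,0,0.005,0,0]]]'

```text
time: 13.1
position: [0.5091, -0.0196, 0.1432]
ee_rot: [-0.383, 0.924, -0.0, 0.0]
ft_force: [0.1, 0.2, 4.4]
width: 0.241
grip_force: 59.3
```

Call:
drive_tool --series '[[[0,0,0.005,0,0],[0,0,0.005,0,0]]]'

```text
time: 13.3
position: [0.5091, -0.0196, 0.1412]
ee_rot: [-0.383, 0.924, -0.0, 0.0]
ft_force: [1.4, -0.6, 3.5]
width: 0.24
grip_force: 59.3
```

Call:
drive_tool --series '[[[0,0,0.005,0,0],[0,0,0.005,0,0]]]'

```text
time: 13.5
position: [0.5093, -0.0196, 0.1396]
ee_rot: [-0.383, 0.924, -0.0, 0.0]
ft_force: [-0.8, 0.1, 8.5]
width: 0.235
grip_force: 59.7
```

Force has risen above the drag. I'll hold, and see whether it stays.

Call:
drive_tool --series '[[[0,0,0,0,0],[0,0,0,0,0]]]'

```text
time: 13.7
position: [0.5092, -0.0196, 0.1394]
ee_rot: [-0.383, 0.924, -0.0, 0.0]
ft_force: [1.1, 0.3, 4.5]
width: 0.237
grip_force: 59.4
```

Call:
drive_tool --series '[[[0,0,0.005,0,0],[0,0,0,0,0],[0,0,0,0,0]]]'

```text
time: 14.0
position: [0.5093, -0.0196, 0.1387]
ee_rot: [-0.383, 0.924, -0.0, 0.0]
ft_force: [0.2, 0.5, 7.3]
width: 0.234
grip_force: 59.6
```

The push stays after the motion stops: about 3 N more per mm, so the rod is on the cushion with roughly 8 N, at about 75 mm depth. Releasing, rising and moving over the knob.

Call:
drive_tool --series '[[[0,0,0,0,0.7],[0,0,0,0,0.7],[0,0,0,0,0.7],[0,0,0,0,0.7],[0,0,-0.05,0,0.7],[0,0,-0.1,0,0.7],[0,0,-0.1,0,0.7],[0,0,-0.1,0,0.7],[0,0,-0.1,0,0.7],[0,0,-0.05,0,0.7]]]'

```text
time: 15.0
position: [0.5095, -0.0197, 0.2405]
ee_rot: [-0.383, 0.924, -0.001, 0.001]
ft_force: [-0.6, 0.2, 0.8]
width: 0.7
grip_force: 0.0
```

Call:
drive_tool --series '[[[0.07,-0.055,0,0,0.7],[0.07,-0.055,0,0,0.7],[0.07,-0.055,0,0,0.7],[0.07,-0.055,0,0,0.7],[0.07,-0.055,0,0,0.7],[0,0,0,0,0.7],[0,0,0,0,0.7]]]'

```text
time: 15.7
position: [0.4984, -0.1078, 0.2383]
ee_rot: [-0.383, 0.924, 0.0, -0.0]
ft_force: [-0.2, -0.0, -0.4]
width: 0.705
grip_force: 0.0
```

```bash
python3 - <<'E'
from h import *
a=snap('side','s3');c=snap('wrist','w3');o=ctrl.get_obs();print(o['time'],o['position'],o['ft_force'],o['width'])
m=np.array([.509,-.0196,.12]);x,y=proj(a,m).astype(int)
k=np.array([.498,-.108,.18]);u,v=proj(c,k).astype(int)
x0,y0=x-30,y-50;u0,v0=u-60,max(0,v-90);print(x0,y0,u0,v0,proj(c,k),proj(c,[.509,-.0196,.17]))
f=lambda im:cv2.resize(im,(400,600),interpolation=cv2.INTER_CUBIC)
cv2.imwrite('pics/c3.png',np.hstack([f(a['img'][y0:y0+90,x0:x0+60]),f(c['img'][v0:v0+180,u0:u0+120])]))
E
```

```text
15.8 [ 0.49851076 -0.10730996  0.23831654] [ 0.43247916  0.04170024 -0.76314554] 0.700413373498773
236 114 201 117 [261.16506315 207.72525163] [326.51242542 281.45993529]
```

View pics/c3.png

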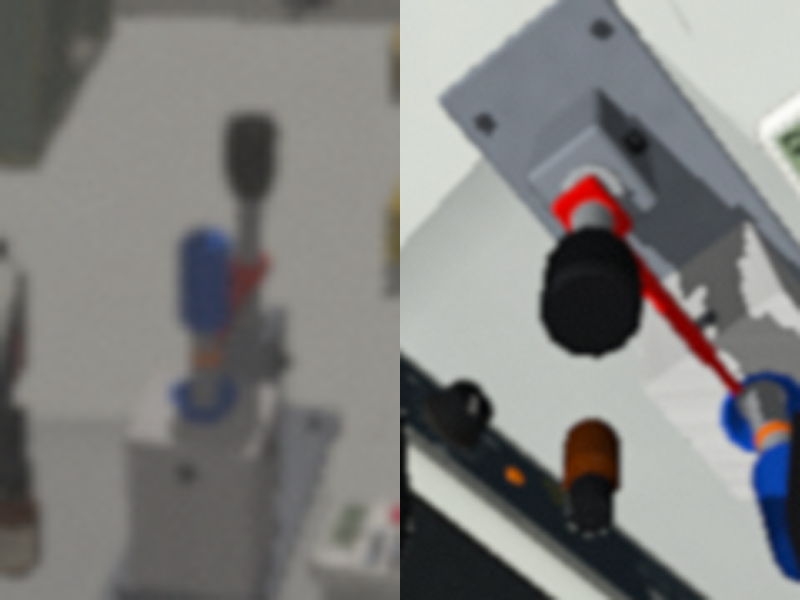

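The rod stands upright in the well: head at side (266.7,156), orange ring at (267,168). The knob is at side (273.5,137.6), and its top face in the wrist view is at (258.3,210). I'll fix the knob and ring heights from these.

```bash
python3 - <<'E'
from h import *
a=load('s3');c=load('w3')
print('knob',cross(ray(a,273.5,137.6),ray(c,258.6,203)))
print('knobtop',cross(ray(a,273.5,132.2),ray(c,258.3,210)),onz(c,258.3,210,.18),onz(c,258.3,210,.185))
def aty(d,u,v,y):
    o,r=ray(d,u,v);return (o+r*(y-o[1])/r[1]).round(4)
# ring visible front centre (207,359), head top (205,235)
print('ring',aty(a,236+207*.15,114+359*.15,-.0136),'knob c',aty(a,273.5,137.6,-.108))
print('red arm left end s2', [ (236+u*.15,112+v*.15) for u,v in((216,352),)], aty(load('s2'),236+216*.15,112+352*.15,-.0376))
E
```

```text
knob (array([ 0.49938543, -0.10745607,  0.16314668]), [np.float64(0.0019018335243674673), np.float64(0.0019018335243674968)])
knobtop (array([ 0.4992819 , -0.10825288,  0.17996555]), [np.float64(0.001407488702872374), np.float64(0.0014074887028722673)]) [ 0.50073793 -0.10821213  0.18      ] [ 0.49926118 -0.10964411  0.185     ]
ring [ 0.5058 -0.0136  0.1138] knob c [ 0.4976 -0.108   0.1624]
red arm left end s2 [(268.4, 164.8)] [ 0.5046 -0.0376  0.1099]
```

Call:
drive_tool --series '[[[0,-0.006,0.057,0,0.7],[0,0,0.057,0,0.7],[0,0,0.057,0,0.7],[0,0,0.057,0,0.7],[0,0,0.057,0,0.7],[0,0,0.057,0,0.7],[0,0,0.057,0,0.7],[0,0,0.057,0,0.7],[0,0,0,0,0.7]]]'

```text
time: 16.7
position: [0.4987, -0.1086, 0.1455]
ee_rot: [-0.383, 0.924, 0.001, -0.001]
ft_force: [0.1, 1.3, -0.6]
width: 0.695
grip_force: 0.0
```

Call:
drive_tool --series '[[[0,0,0,0,0],[0,0,0,0,0],[0,0,0,0,0],[0,0,0,0,0],[0,0,0,0,0],[0,0,0,0,0],[0,0,0,0,0],[0,0,0,0,0]]]' --force 40

```text
time: 17.5
position: [0.4995, -0.1089, 0.1472]
ee_rot: [-0.383, 0.924, -0.0, 0.0]
ft_force: [-0.5, 0.6, 1.6]
width: 0.267
grip_force: 39.1
```

Call:
drive_tool --series '[[[0,0,0.005,0,0],[0,0,0.005,0,0]]]'

```text
time: 17.7
position: [0.4994, -0.1089, 0.145]
ee_rot: [-0.383, 0.924, -0.0, 0.0]
ft_force: [1.6, 1.1, 1.8]
width: 0.268
grip_force: 39.1
```

Call:
drive_tool --series '[[[0,0,0.005,0,0]]]'

```text
time: 17.8
position: [0.4995, -0.1089, 0.144]
ee_rot: [-0.383, 0.924, -0.0, 0.0]
ft_force: [0.6, 2.0, 2.6]
width: 0.27
grip_force: 39.1
```

Call:
drive_tool --series '[[[0,0,0.005,0,0]]]'

```text
time: 17.9
position: [0.4994, -0.1089, 0.143]
ee_rot: [-0.383, 0.924, -0.0, 0.0]
ft_force: [0.7, 1.2, 1.9]
width: 0.265
grip_force: 39.1
```

Call:
drive_tool --series '[[[0,0,0.005,0,0]]]'

```text
time: 18.0
position: [0.4994, -0.1089, 0.1421]
ee_rot: [-0.383, 0.924, -0.0, 0.0]
ft_force: [2.0, 1.5, 2.3]
width: 0.264
grip_force: 39.1
```

Call:
drive_tool --series '[[[0,0,0.005,0,0]]]'

```text
time: 18.1
position: [0.4994, -0.1089, 0.1411]
ee_rot: [-0.383, 0.924, -0.0, 0.0]
ft_force: [1.5, 2.1, 9.1]
width: 0.266
grip_force: 39.9
```

Call:
drive_tool --series '[[[0,0,0.005,0,0]]]'

```text
time: 18.2
position: [0.4996, -0.1089, 0.141]
ee_rot: [-0.383, 0.924, -0.0, 0.0]
ft_force: [-3.4, 2.7, 17.7]
width: 0.267
grip_force: 40.7
```

Call:
drive_tool --series '[[[0,0,0.005,0,0]]]'

```text
time: 18.3
position: [0.4996, -0.1089, 0.1409]
ee_rot: [-0.383, 0.924, -0.001, 0.0]
ft_force: [-7.4, 3.1, 26.2]
width: 0.27
grip_force: 41.6
```

The lower stop is at TCP z of about 0.141, which is pointer 0 and tip at 0.100. The ring is at about 0.114, so I raise to TCP z 0.155.

Call:
drive_tool --series '[[[0,0,-0.01,0,0],[0,0,-0.01,0,0],[0,0,-0.01,0,0],[0,0,-0.01,0,0],[0,0,-0.01,0,0],[0,0,-0.01,0,0],[0,0,-0.01,0,0],[0,0,-0.01,0,0],[0,0,0,0,0]]]'

```text
time: 19.2
position: [0.4994, -0.1089, 0.1555]
ee_rot: [-0.383, 0.924, -0.0, 0.0]
ft_force: [2.2, 1.0, 0.1]
width: 0.269
grip_force: 39.7
```

```bash
python3 - <<'E'
from h import *
o=ctrl.get_obs();print(o['time'],o['position'],o['ft_force'])
E
```

```text
19.2 [ 0.49939748 -0.10887201  0.15552847] [2.19356289 1.01643252 0.11121552]
```

Call:
drive_tool --series '[[[0,0,0,0,0.6],[0,0,0,0,0.6],[0,0,0,0,0.6],[0,0,-0.03,0,0.6],[0,0,-0.08,0,0.6],[0,0,-0.1,0,0.6],[0,0,-0.1,0,0.6],[0,0,-0.05,0,0.6],[0,0,0,0,0.6]]]'

```text
time: 20.1
position: [0.4997, -0.1091, 0.2283]
ee_rot: [-0.383, 0.924, -0.001, 0.001]
ft_force: [0.4, -0.1, -0.6]
width: 0.597
grip_force: 0.0
```

Call:
drive_tool --series '[[[0.1,0,0,0,0.6],[0.1,0,0,0,0.6],[0.1,0,0,0,0.6],[0.1,0,0,0,0.6],[0.1,0,0,0,0.6],[0,0,0,0,0.6],[0,0,0,0,0.6]]]'

```text
time: 20.8
position: [0.4431, -0.1546, 0.227]
ee_rot: [-0.365, 0.931, -0.009, -0.012]
ft_force: [-0.0, 0.6, -0.8]
width: 0.604
grip_force: 0.0
```

```bash
python3 - <<'E'
from h import *
a=snap('side','s4');c=snap('wrist','w4');o=ctrl.get_obs();print(o['time'],o['position'],o['width'])
m=np.array([.509,-.0196,.115]);x,y=proj(a,m).astype(int);u,v=proj(c,m).astype(int)
x0,y0=x-25,y-35;u0,v0=u-40,min(max(0,v-60),264);print(x0,y0,u0,v0,proj(c,m),proj(a,m))
f=lambda im:cv2.resize(im,(400,600),interpolation=cv2.INTER_CUBIC)
cv2.imwrite('pics/c4.png',np.hstack([f(a['img'][y0:y0+60,x0:x0+40]),f(c['img'][v0:v0+120,u0:u0+80])]))
E
```

```text
20.9 [ 0.44328272 -0.15451756  0.22694037] 0.5997328713752398
241 131 273 258 [313.76887618 318.58469059] [266.18084169 166.33278944]
```

View pics/c4.png

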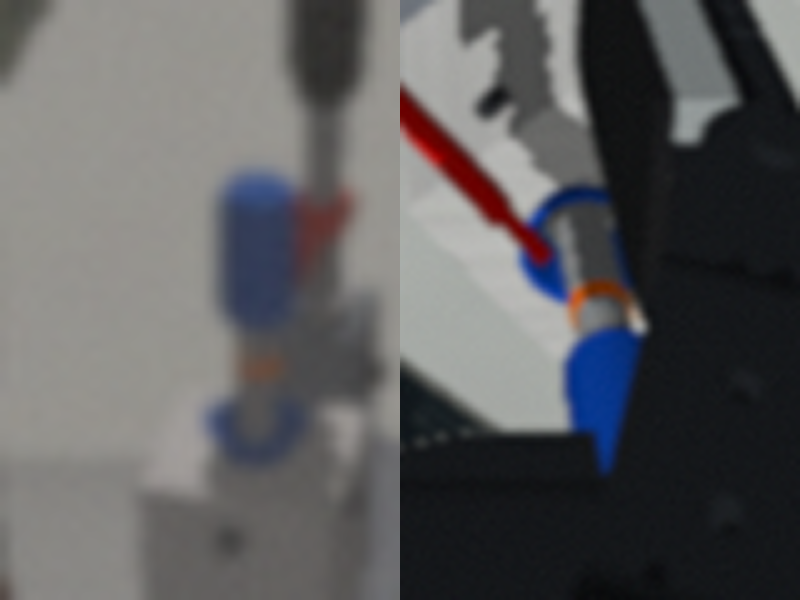

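In the wrist view the pointer tip is at (302.6,309.6) and the ring at (313.4,318.6). In the side view the ring is at (267,168). I'll compare these with predictions at several heights.

```bash
python3 - <<'E'
from h import *
a=load('s4');c=load('w4')
w=np.array([.509,-.0196,0]);k=np.array([.4994,-.109,0]);t=w+(k-w)/np.linalg.norm(k-w)*.018;print(t)
cam=c['T'][:3,3]
n=(cam-w);n[2]=0;n/=np.linalg.norm(n)
for z in(.108,.111,.114,.117,.120):
    e=[0,0,z];print(z,'tip',proj(c,t+e).round(1),'ring',proj(c,w+e+n*.006).round(1),'ringside',proj(a,w+e+[0,.006,0]).round(1))
E
```

```text
[ 0.50707816 -0.03749711  0.        ]
0.108 tip [302.1 303.1] ring [311.6 309.4] ringside [265.9 169.5]
0.111 tip [302.5 305. ] ring [312.1 311.3] ringside [265.9 168.6]
0.114 tip [302.8 306.9] ring [312.5 313.2] ringside [265.9 167.7]
0.117 tip [303.2 308.9] ring [313.  315.2] ringside [265.9 166.8]
0.12 tip [303.6 310.8] ring [313.5 317.3] ringside [265.9 165.9]
```

By the wrist view the pointer tip and ring agree to about 1 mm, as the kinematics predicted. The gripper is clear, so I'm handing in.

```bash
python3 -c "
from h import *
print(ctrl.hand_in())"
```

```text
the job is handed in; nothing more can be done
None
```

The job is handed in, with no verdict shown: the rod stands on the cushion about 75 mm down, pressed there with roughly 8 N, and the pointer tip is level with the orange ring to about 1 mm by my measurement.

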